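# Feel whether the bowl is ready for trimming

### The arm

A 6-joint arm with a two-finger parallel gripper is mounted at the origin on the work surface. World frame = base frame: x ahead of the robot, y to its left, z up, the work surface at z = 0. Lengths are in m, angles in rad, forces in N, time in s.
With the tool pointing down it reaches from about 0.375 to 0.975 m from the base axis. Payload 3.8 kg.
Tool frame: the origin (TCP) lies between the finger pads; the fingertips stand 8 mm ahead of it and the grasp point (between the pads) lies 11 mm behind it; z points along the fingers, y is the line along which they close (so a half turn about z gives the same grasp; the last joint's range is limited). The gripper opens to 85 mm and grips with 20 to 120 N. Pads are 22 mm wide; open, the fingers measure 114 mm over their backs; the gripper's body (76 mm by 85 mm) begins 54 mm behind the grasp point. The pads swing forward as they close: fully open they stand 13 mm farther back than shut.
Start: joints at [-1.158, 0.264, 1.604, -0, 1.274, -0.037], TCP at [0.293, -0.608, 0.239] pointing down, gripper open.
Joint ranges: [-2.63, 2.63], [-0.94, 2.18], [0.31, 2.57], [-1.31, 4.45], [0, 2.66], [-2.55, 2.55]. Speed limits (rad/s): [2.57, 2.57, 3.14, 3.14, 3.14, 3.14].

### API

Orientations are given as [roll, pitch, yaw] about the fixed x, y, z axes, in that order (R = Rz(yaw) Ry(pitch) Rx(roll)).
In Python, from plant import bot gives the robot as it stands. Calls block until the motion is done:
- bot.move_pose(position, orientation): joint-space move of the TCP to a pose.
- bot.movel(position, vel=0.15, orientation=None, until_force=None): straight line of the TCP; orientation=None keeps the orientation; vel is the mean speed in m/s. With until_force (N) it stops when the force on the tool has changed by that much, and returns True; else False.
- bot.move_j(angles): joint-space move.
- bot.grip(opening): finger opening in m; the grip force is fixed at half the most; returns when the fingers have stopped.
- bot.wait(seconds).
- bot.solve_ik(position, orientation): joint angles nearest the present ones, or None.
- bot.state(): the state.
- bot.capture(name): name is "scene" or "top" or "wrist"; returns (picture, depth): 400x640x3 uint8, red, green, blue; 400x640 float32, m along the optical axis (not along the pixel's ray), 0 where there is no reading.
- bot.camera_model(name): a dict with "mtx" (3x3 intrinsics, pixels), "pose" (4x4, takes a point from camera to world coordinates). Camera axes: x right, y up, looking along -z (the intrinsics and any distortion apply to the point x, -y, -z); pixel columns grow to the right and rows downward; lengths in m; the calibration is good to about 2 mm. A picture is of the moment at which its call begins: read the wrist's pose just before it. camera_model takes no time and is no camera call; for the wrist camera it gives the pose at the moment of the call.
A pose or a line that the arm cannot do raises bot.MotionError and nothing moves.
- bot.finish_job(): hands the job in; it is judged then, once.
The state is a dict: "t": time; "joint_positions": joint angles; "joint_vel": joint speeds; "tau": joint torques, N m; "ee_pos": TCP position; "ee_rot": TCP orientation; "force": force on the tool from outside, world axes, zero at the start; "moment": the same for the moment, N m; "finger_gap": finger opening in m; "grip_force": force on a finger pad.
Only numpy, scipy, OpenCV 4.12 (cv2) and the standard library are available. Lean on these libraries where they do the work, as an engineer would, in place of code of your own. Each camera call takes 0.05 s, during which the arm holds its last target. There are 200 camera calls.

### The job

Feel whether the wide upturned bowl on the drying board, the one with the broadest foot, has dried enough to be trimmed: rest the fingertips lightly on the middle of its foot for about a second, then draw the hand well clear. The clay is still tender, so do not press hard or shift the bowl, and touch nothing else.

Things in the scene. Friction and masses are not known exactly. Their poses are not given: they have to be found in the camera images.
- wide_bowl: the bowl to feel: upturned bowl of the same clay, standing on its rim (rim 172 mm across below, 78 mm high, flat foot 84 mm across on top); origin: middle of the rim plane, on the board; z up. Of the four upturned bowls it has the broadest rim and by far the broadest foot. Loose, about 0.8 kg; the clay floor under the foot gives about 1 mm for every 3.5 N of finger force and springs back, the wall is rigid
- wide_bowl_foot (a point): middle of that bowl's flat foot, on its upper face (78 mm above the body origin); z up. The foot is flat, 84 mm across, so shut fingers fit well inside it, wide-open ones straddle it; pressed, it gives about 1 mm for every 3.5 N (this point stays at the unpressed height)
- deep_bowl: bystander: upturned bowl of the same clay, standing on its rim (rim 132 mm across below, 112 mm high, flat foot 60 mm across on top); origin: middle of the rim plane, on the board; z up. The tallest ware on the board
- rice_bowl: bystander: upturned bowl of the same clay, standing on its rim (rim 140 mm across below, 66 mm high, flat foot 58 mm across on top); origin: middle of the rim plane, on the board; z up
- tea_bowl: bystander: upturned bowl of the same clay, standing on its rim (rim 116 mm across below, 76 mm high, flat foot 54 mm across on top); origin: middle of the rim plane, on the board; z up
- flared_bowl: bystander: bowl of the same clay standing upright, open on top, rim 152 mm across, 68 mm high; origin: middle of its underside
- straight_cup: bystander: straight-sided cup of the same clay standing upright, open on top, 86 mm across, 88 mm high; origin: middle of its underside
- ware_board: pale drying board lying on the table, 400 mm (its x) by 620 mm (its y), 18 mm thick; origin: centre of its underside. The six pieces of ware stand on it in two rows of three, about 180 to 190 mm apart, any piece in any place. Also on the table, unlisted: a dark crock of brushes and tools at the far left corner (130 mm high, tools to 300 mm), a stack of round plaster bats at the far right corner (76 mm high), and a low row of dried pieces along the far edge
- loop_tool: bystander: loop trimming tool lying on the table left of the board, 165 mm long along its x, 12 mm high; origin: under its middle
- wood_rib: bystander: wooden rib lying flat on the table left of the board, 95 by 56 mm, 6 mm thick; origin: under its middle
- banding_wheel: bystander: iron banding wheel (turntable) standing on the table right of the board, wheel head 220 mm across, its top 117 mm up; origin: centre of its underside
- water_tub: bystander: round grey water tub left of the board, 210 mm across, 120 mm high; origin: centre of its underside

How it is judged:
By the outcome, as a careful person would: the job done as asked, in the order asked, and still so for the second after the job is handed in, with the robot touching nothing.
It also fails if it takes over 32 s, if anything falls off the work surface, if the arm or the gripper's body presses on something with over 40 N, if the wrist force passes 120 N, or if a joint passes its speed limit or range.

## Working session

There is one attempt and no reset: what is moved stays moved. The work goes in short steps, each a Python script; the robot and the scene stay as the last script left them, time stands still between calls to the robot, and variables do not carry over. Pictures are saved under pics/ and viewed, at most 10 in all, crops included, and the job is handed in when it is done.

```bash
mkdir -p pics
python3 - <<'E'
from plant import bot
import cv2,numpy as np
for n in("top","scene"):
    p,d=bot.capture(n); m=bot.camera_model(n)
    cv2.imwrite(f"pics/{n}1.png",p[...,::-1]); np.savez(f"{n}1.npz",p=p,d=d,**m)
    print(n,np.round(m["mtx"],1).tolist(),np.round(m["pose"],3).tolist(),[k for k in m],(d>0).mean())
s=bot.state();print(s["t"],s["ee_pos"],s["ee_rot"],s["force"])
E
```

```text
top [[498.9, 0.0, 309.0], [0.0, 498.9, 191.6], [0.0, 0.0, 1.0]] [[0.006, 0.987, -0.161, 0.202], [-1.0, 0.004, -0.013, 0.018], [-0.013, 0.161, 0.987, 1.861], [0.0, 0.0, 0.0, 1.0]] ['mtx', 'pose'] 0.9959453125
scene [[362.8, 0.0, 323.1], [0.0, 362.8, 203.7], [0.0, 0.0, 1.0]] [[0.408, -0.711, 0.572, 1.343], [0.913, 0.321, -0.251, -0.355], [-0.005, 0.625, 0.781, 1.237], [0.0, 0.0, 0.0, 1.0]] ['mtx', 'pose'] 0.9961171875
0.1 [ 0.2932321  -0.60725798  0.23806472] [-3.13952279e+00 -7.52505270e-05  4.49840085e-01] [ 0.00183741 -0.4044332   0.70396163]
```

View pics/top1.png

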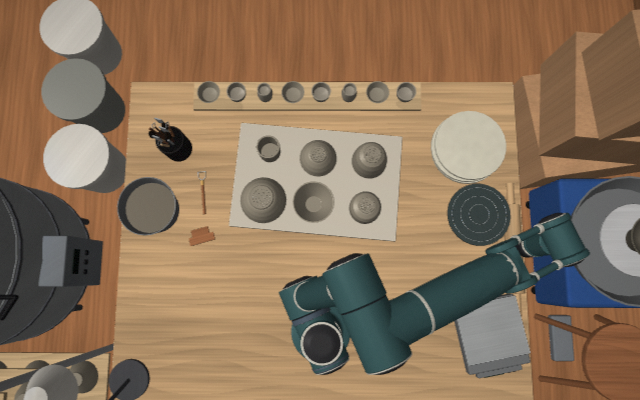

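View pics/scene1.png

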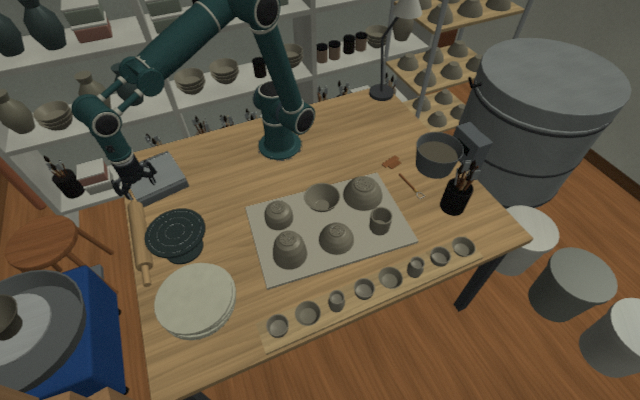

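The top view shows the wide bowl at about (263,199) on the board's near-left corner, and the scene view shows it at (363,191). The upright flared bowl is to its right at (315,202) and the cup is behind it at (268,148). Next I'll measure the foot from both views.

```bash
cat > h.py <<'E'
import numpy as np,cv2
def cloud(d,K,T):
    v,u=np.mgrid[:d.shape[0],:d.shape[1]]
    c=np.stack([(u-K[0,2])/K[0,0]*d,-(v-K[1,2])/K[1,1]*d,-d],-1)
    return c@T[:3,:3].T+T[:3,3]
def foot(P,d,c,r=.14):
    """P: cloud, c: rough xy; flat top of the bowl near c"""
    m=(d>0)&(np.hypot(P[...,0]-c[0],P[...,1]-c[1])<r)
    near=m&(np.hypot(P[...,0]-c[0],P[...,1]-c[1])<.06)
    zt=np.percentile(P[near][:,2],90)
    f=(near&(abs(P[...,2]-zt)<.008)).astype(np.uint8)
    n,l,s,_=cv2.connectedComponentsWithStats(f); k=1+s[1:,4].argmax(); q=P[l==k]
    (e,rad)=cv2.minEnclosingCircle(q[:,:2].astype(np.float32))
    return zt,q.mean(0),e,rad,len(q),np.median(q[:,2])
E
python3 - <<'E'
from h import *
np.set_printoptions(precision=4,suppress=True)
for n,(u,v) in(("top",(263,197)),("scene",(364,188))):
    z=np.load(n+"1.npz");P=cloud(z["d"],z["mtx"],z["pose"]);print(n,P[v,u],foot(P,z["d"],P[v,u,:2]))
    if n=="top":
        for b in((268,148),(319,155),(370,157),(314,202),(365,206),(215,228),(250,130)):print(b,P[b[1],b[0]])
    x=z["p"][v-45:v+45,u-60:u+60,::-1];cv2.imwrite(f"pics/{n}c.png",cv2.resize(x,None,fx=5,fy=5,interpolation=2))
    s=P[v-30:v+31:3,u];print(s[:,[0,1,2]])
a=cv2.imread("pics/topc.png");b=cv2.imread("pics/scenec.png");cv2.imwrite("pics/two.png",cv2.resize(np.vstack([a,b]),(400,600)))
E
```

```text
top [0.4684 0.2056 0.1083] (np.float64(0.09939301266906826), array([0.4702, 0.2173, 0.0968]), (0.4684796929359436, 0.21741053462028503), 0.049653150141239166, 393, np.float64(0.09626897258292222))
(268, 148) [0.6666 0.1986 0.0339]
(319, 155) [0.6272 0.0067 0.0874]
(370, 157) [ 0.6098 -0.1739  0.1316]
(314, 202) [0.4623 0.0244 0.0299]
(365, 206) [ 0.4397 -0.1579  0.0923]
(215, 228) [0.3668 0.3945 0.001 ]
(250, 130) [0.7413 0.2704 0.0181]
[[0.5973 0.2179 0.0156]
 [0.5846 0.217  0.0213]
 [0.5731 0.2168 0.021 ]
 [0.5608 0.2161 0.0254]
 [0.5436 0.2126 0.0557]
 [0.5284 0.2101 0.0769]
 [0.5146 0.2082 0.0927]
 [0.5034 0.2078 0.0941]
 [0.4925 0.2077 0.0935]
 [0.2019 0.0183 1.8608]
 [0.4684 0.2056 0.1083]
 [0.4605 0.2075 0.0888]
 [0.4479 0.2059 0.1015]
 [0.4394 0.2075 0.0844]
 [0.4281 0.207  0.0874]
 [0.4188 0.208  0.0752]
 [0.4077 0.2076 0.0772]
 [0.3993 0.2098 0.0545]
 [0.3896 0.2109 0.0418]
 [0.3814 0.2137 0.0128]
 [0.3693 0.2124 0.023 ]]
scene [0.4986 0.2023 0.0943] (np.float64(0.0978786058235717), array([0.482 , 0.2108, 0.0963]), (0.47979021072387695, 0.2111489176750183), 0.0478496327996254, 257, np.float64(0.0964445523652584))
[[ 0.2628  0.3364  0.0055]
 [ 0.2783  0.3285  0.0024]
 [ 0.2938  0.3204 -0.0004]
 [ 0.3101  0.3119 -0.0021]
 [ 0.3351  0.2977  0.0071]
 [ 0.3452  0.2931 -0.0016]
 [ 0.4383  0.2344  0.0945]
 [ 0.4569  0.2241  0.0986]
 [ 0.4702  0.2172  0.0962]
 [ 0.4897  0.2063  0.1022]
 [ 0.4986  0.2023  0.0943]
 [ 0.5152  0.1931  0.0971]
 [ 0.5194  0.1923  0.0828]
 [ 0.5263  0.1895  0.0722]
 [ 0.5378  0.1838  0.0682]
 [ 0.5398  0.1844  0.0501]
 [ 0.5502  0.1794  0.0444]
 [ 0.5535  0.1792  0.028 ]
 [ 0.5612  0.176   0.0181]
 [ 0.5745  0.169   0.017 ]
 [ 0.5843  0.1644  0.0104]]
```

View pics/two.png

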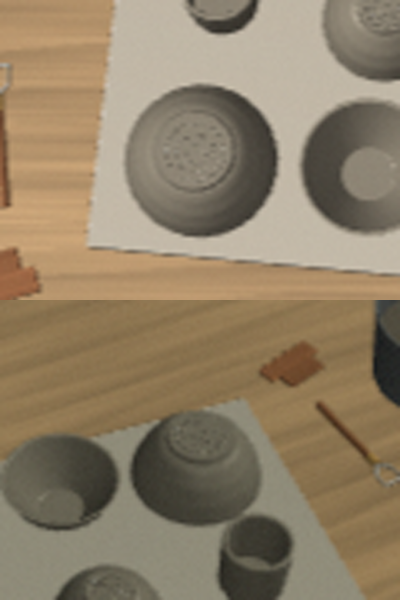

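The foot's centre is at about (262.7,196.7) in the top image and (364,184) in the scene image. The neighbouring bowl and cup are well apart from it. I'll triangulate, then move above with shut fingers for a close look.

Run:
```python
from h import *
from plant import bot
np.set_printoptions(precision=4,suppress=True)
L=[]
for n,(u,v) in(("top",(262.7,196.7)),("scene",(364,183.8))):
    z=np.load(n+"1.npz");K,T=z["mtx"],z["pose"]
    r=T[:3,:3]@[(u-K[0,2])/K[0,0],-(v-K[1,2])/K[1,1],-1];L.append((T[:3,3],r/np.linalg.norm(r)))
    print(n,T[:3,3]+r*(.096-T[2,3])/r[2])
A=sum(np.eye(3)-np.outer(r,r) for o,r in L);b=sum((np.eye(3)-np.outer(r,r))@o for o,r in L)
c=np.linalg.solve(A,b);print("tri",c)
bot.grip(0.0)
bot.move_pose([c[0],c[1],.32],[np.pi,0,np.arctan2(c[1],c[0])])
s=bot.state();T=bot.camera_model("wrist");p,d=bot.capture("wrist")
cv2.imwrite("pics/w1.png",p[...,::-1]);np.savez("w1.npz",p=p,d=d,**T)
print(s["t"],s["ee_pos"],s["ee_rot"],s["finger_gap"],s["force"],T["pose"],T["mtx"])
```

```text
top [0.4714 0.208  0.096 ]
scene [0.4791 0.2125 0.096 ]
tri [0.4737 0.2119 0.0902]
3.825 [0.4741 0.2113 0.3199] [3.1414 0.0002 0.4196] -0.0002292151457095764 [ 0.1886 -0.5504 -0.0794] [[ 0.4084  0.8745  0.2618  0.5395]
 [-0.9128  0.3914  0.1163  0.2411]
 [-0.0007 -0.2865  0.9581  0.4544]
 [ 0.      0.      0.      1.    ]] [[286.4547   0.     318.3348]
 [  0.     286.4547 201.1782]
 [  0.       0.       1.    ]]
```

View pics/w1.png

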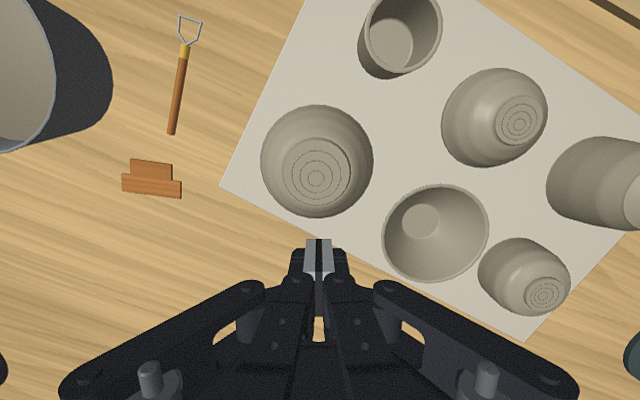

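The wrist view shows the wide bowl's foot centred around (316,175), with rings centred near (316,178). The shut fingertips are at (318,243). I'll cast these to the foot height and check against the wrist depth.

Run:
```python
from h import *
np.set_printoptions(precision=4,suppress=True)
z=np.load("w1.npz");K,T,d=z["mtx"],z["pose"],z["d"];P=cloud(d,K,T)
def px(u,v,h):
    r=T[:3,:3]@[(u-K[0,2])/K[0,0],-(v-K[1,2])/K[1,1],-1];return T[:3,3]+r*(h-T[2,3])/r[2]
for q in((316,173),(316,178),(282.5,173),(351,173),(316,139),(316,208)):print(q,px(*q,.096))
print(foot(P,d,(.472,.21)))
B=(P[...,2]>.05)&(P[...,2]<.12)&(np.hypot(P[...,0]-.472,P[...,1]-.21)<.09)
for v in(150,165,175,178,185,200):print(v,P[v,290:345:9,2])
print(P[130:225:5,316][:, :])
c=z["p"][95:225,250:385,::-1];cv2.imwrite("pics/w1c.png",cv2.resize(c,None,fx=4,fy=4,interpolation=2))
```

```text
(316, 173) [0.4744 0.2155 0.096 ]
(316, 178) [0.4685 0.2129 0.096 ]
(282.5, 173) [0.4571 0.2543 0.096 ]
(351, 173) [0.4926 0.175  0.096 ]
(316, 139) [0.5131 0.2327 0.096 ]
(316, 208) [0.4318 0.1965 0.096 ]
(np.float64(0.40377250254291047), array([0.4875, 0.2178, 0.4035]), (0.4810887575149536, 0.21478809416294098), 0.031593237072229385, 9430, np.float64(0.4032851000466682))
150 [0.0904 0.096  0.0963 0.0975 0.0952 0.0965 0.0879]
165 [0.0973 0.0951 0.0956 0.0956 0.095  0.0966 0.0969]
175 [0.0959 0.0951 0.0966 0.0965 0.0953 0.096  0.0965]
178 [0.0969 0.0962 0.0968 0.095  0.0976 0.0956 0.0962]
185 [0.0963 0.0966 0.0971 0.0972 0.0966 0.0949 0.0953]
200 [0.0842 0.0958 0.0967 0.0956 0.0952 0.0892 0.0832]
[[0.5222 0.2369 0.083 ]
 [0.5169 0.2345 0.0873]
 [0.5119 0.2322 0.0955]
 [0.5065 0.2297 0.0964]
 [0.5008 0.2272 0.0955]
 [0.4953 0.2248 0.0965]
 [0.4895 0.2222 0.0958]
 [0.4837 0.2196 0.0957]
 [0.4779 0.2171 0.0957]
 [0.4722 0.2145 0.0965]
 [0.4659 0.2117 0.095 ]
 [0.46   0.2091 0.0955]
 [0.4543 0.2066 0.097 ]
 [0.4479 0.2037 0.0957]
 [0.4418 0.201  0.096 ]
 [0.4346 0.1978 0.0927]
 [0.4256 0.1939 0.0842]
 [0.4142 0.189  0.0693]
 [0.3896 0.1785 0.0178]]
```

View pics/w1c.png

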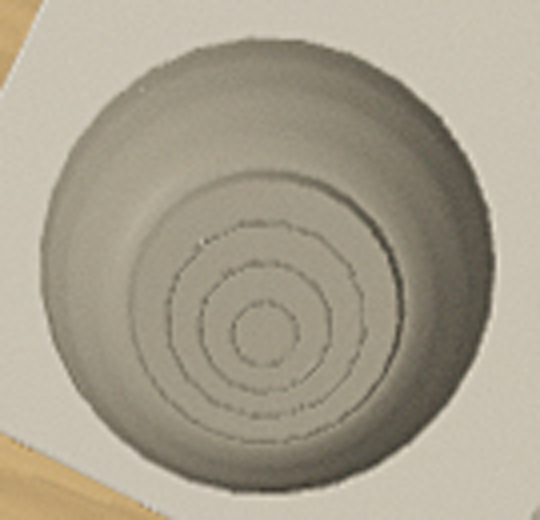

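The foot plane reads z = 0.096 and its centre is about (0.475, 0.215). I'll approach slowly and stop on a light force.

Run:
```python
from plant import bot
import numpy as np
x,y=.475,.2147
bot.movel([x,y,.124],vel=.12); bot.wait(.3)
f0=np.array(bot.state()["force"])
hit=bot.movel([x,y,.0995],vel=.008,until_force=2.0)
for i in range(6):
    s=bot.state();print(hit,round(s["t"],2),np.round(s["ee_pos"],4),np.round(np.array(s["force"])-f0,2))
    if i<5: bot.wait(.22)
```

```text
True 8.23 [0.475  0.2147 0.103 ] [0.97 1.33 2.82]
True 8.45 [0.475  0.2147 0.1029] [1.64 1.04 3.31]
True 8.67 [0.475  0.2147 0.1028] [2.18 0.59 3.76]
True 8.88 [0.4749 0.2147 0.1027] [4.57 2.56 3.49]
True 9.1 [0.4747 0.2146 0.1026] [4.27 2.28 5.01]
True 9.32 [0.4746 0.2145 0.1026] [4.71 1.88 3.93]
```

The contact was light (3–5 N) and lasted about 1.1 s. Withdrawing now.

Run:
```python
from plant import bot
from h import *
s=bot.state();p=s["ee_pos"]
bot.movel([p[0],p[1],.14],vel=.05);bot.movel([p[0],p[1],.32],vel=.15);bot.wait(.3)
T=bot.camera_model("wrist");p,d=bot.capture("wrist");s=bot.state()
o=np.load("w1.npz")["p"]
cv2.imwrite("pics/w2.png",np.vstack([o[90:230,220:420],p[90:230,220:420]])[...,::-1])
print(s["t"],s["ee_pos"],s["force"])
```

```text
11.9167 [0.47446264 0.21448609 0.31957756] [0.93596958 0.21394608 0.4591187 ]
```

View pics/w2.png

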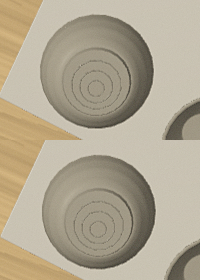

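In the before-and-after crops, the bowl and board shift together because the camera moved 3 mm, so the bowl has not moved on the board.

```bash
python3 -c "
from plant import bot
print(bot.finish_job())"
```

```text
the job is handed in; nothing more can be done
None
```

I rested the shut fingertips on the middle of the wide bowl's foot at 3–5 N for about 1.1 s, then raised the hand about 215 mm clear; in the before-and-after pictures the bowl had not moved, and the job is handed in.

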